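Lift the pawl and crank the loaded tin tray down onto its stop

TASK

The tray of tins is cranked up and held by the pawl. Pull up the red crank handle to lift the pawl clear of the ratchet, keep it lifted and let the crank turn back slowly under the load until you feel the tray come down on its rubber-capped stop, without pressing the tray hard onto it; then let go, with the tray's full weight resting on the stop. Do not let the tray drop, keep the tins standing on it, and leave the pots, the caddy and the tongs where they are.

Things in the scene. Friction and masses are not known exactly. Their poses are not given: they have to be found in the camera images.
- knob_grip (a point): Middle of the red upright handle at the end of the crank: a vertical smooth cylinder, 23 mm diameter, 45 mm tall, with a wider cap (32 mm diameter) on top whose top lies 28 mm above this point; the white crank arm is 25 mm below this point. The handle spins freely on its pin, so it can be held with one fixed gripper direction all the way round. It is also the pull of the pawl: pulled straight up it lifts the red pawl under the crank arm out of the ratchet teeth. Z axis up.
- crank_axis (a point): Point on the vertical axis of the crank, level with the seated handle's middle (253 mm above the work surface). The handle circles it at 50 mm radius. Its axes are the riser's axes.
- crank (a joint): Crank angle (rad), 0 at the start; grows counter-clockwise seen from above, and that lowers the tray: 18 mm per rad. Driven by the tray's weight, which pulls at the handle with about 5 to 8 N in the lowering direction (less, down to 3 N, while it turns). Nothing but the pawl or the hand holds the crank: let go with the pawl out, it runs away. A slow descent is about 0.5 to 1 rad/s; over 2 rad/s counts as dropped.
- pawl (a joint): Lift of the pawl with its handle relative to the crank arm (m): 0 seated, 0.014 at its upper stop. A spring pushes it down (4 N seated, 7.5 N at the top). The teeth are 7 mm high, one every 20 degrees, so it is clear above 0.008; let down early it drops between the teeth and locks the crank against lowering. Turning the other way (raising) it clicks over the ramps. While loaded it rubs on its tooth (1 to 2 N more to lift it).
- riser: White steel shelf riser clamped to the -y edge of a walnut-effect shelf board (300 x 380 x 22 mm, its top 45 mm above the work surface, from 35 to 415 mm along +y of the riser). Origin under the post, at the work surface below the crank axis; z up, y from the post to the tray. On the post, a round head (128 mm diameter, top at 195 mm) carries the ratchet ring.
- tray: White steel tray, 170 x 170 mm with a 14 mm rim, floor 4 mm thick, on arms from a carriage on the post. Origin under the centre of its floor, 175 mm above the work surface at the start. It moves only up and down, geared to the crank. With the tins it weighs 1.6 to 2.1 kg.
- stop: Screw stop on the shelf board under the tray, with a black rubber cap, 24 mm diameter, on top. Origin at its foot on the board. The cap has been screwed to another height each time, which this pose does not show: the tray comes down on it after 20 to 50 mm of descent (crank 1.11 to 2.78 rad). When the tray lands, the pull of the weight at the handle vanishes; 1 N pushed further at the handle presses about 2.8 N more on the stop.
- tin0: Full green tin with a steel band, 68 mm diameter, 42 mm tall, about 250 g, loose on the tray. Origin at the centre of its underside, z up.
- tin1: Full ochre tin with a steel band, 68 mm diameter, 42 mm tall, about 250 g, loose on the tray. Origin at the centre of its underside, z up.
- tin2: Full red tin with a steel band, 68 mm diameter, 42 mm tall, about 250 g, loose on the tray. Origin at the centre of its underside, z up.
- tin3: Full blue tin with a steel band, 68 mm diameter, 42 mm tall, about 250 g, loose on the tray. Origin at the centre of its underside, z up.
- pot0: White ceramic pot with a wooden lid, 68 mm diameter, 64 mm tall, on the shelf board under the tray. Origin at the centre of its underside. Bystander.
- pot1: White ceramic pot with a wooden lid, 68 mm diameter, 64 mm tall, on the shelf board under the tray. Origin at the centre of its underside. Bystander.
- caddy: Plastic tea caddy, pale green with a cream lid, 79 x 74 x 101 mm, on the shelf board. Origin at the centre of its underside. Bystander.
- tongs: Steel kitchen tongs, 210 mm long along their y, 12 mm thick, lying on the shelf board. Bystander.
There are look-alikes about, which are no part of the job. Leave any orange or purple look-alike of the tin0 alone.

How it is judged:
By the outcome, as a careful person would: the job done as asked, in the order asked, and still so for the second after the job is handed in, with the robot touching nothing.
It also fails if it takes over 69 s, if anything falls off the work surface, if the arm or the gripper's body presses on something with over 40 N, if the wrist force passes 120 N, or if a joint passes its speed limit or range.

ROBOT

A 7-joint arm with a two-finger parallel gripper is mounted at the origin on the work surface. World frame = base frame: x ahead of the robot, y to its left, z up, the work surface at z = 0. Lengths are in m, angles in rad, forces in N, time in s.
With the tool pointing down it reaches from about 0.425 to 0.875 m from the base axis. Payload 4.7 kg.
Tool frame: the origin (TCP) lies between the finger pads; the fingertips stand 11 mm ahead of it and the grasp point (between the pads) lies 8 mm behind it; z points along the fingers, x is the direction in which the jaws open and shut, and the axes are right-handed (so a half turn about z gives the same grasp; the last joint's range is limited). The gripper opens to 87 mm and grips with 3 to 60 N. Pads are 19 mm wide; open, the fingers measure 117 mm over their backs; the gripper's body (75 mm by 190 mm) begins 51 mm behind the grasp point.
Start: joints at [1.363, 0.321, -0.07, 1.45, 0.023, 1.371, -0.057], TCP at [0.143, -0.634, 0.234] pointing down, gripper open.
Joint ranges: [-2.86, 2.86], [-0.3, 2.09], [-1.38, 1.24], [0.06, 2.45], [-1.56, 4.7], [0.09, 2.05], [-2.69, 2.69]. Speed limits (rad/s): [2.57, 2.57, 3.14, 3.14, 3.14, 3.14, 3.14].

INTERFACE

Orientations are given as a unit quaternion [w, x, y, z].
In Python, from bench import * gives the robot as it stands.
- The arm moves only by the tool move_arm, never from a script. Its argument "plan" is a list of rows, each an object of numbers: "fingers": the gripper's target within -1 to 1 (shut at 1, half-way at 0, fully open at -1); "x", "y", "z": the shift along the tool's x, y, z in mm; "wx", "wy", "wz": the turn, a rotation vector about the tool's x, y, z in rad. In form: [{"fingers": .., "x": .., "y": .., "z": .., "wx": .., "wy": .., "wz": ..}, ...]. A call has 1 to 20 rows; each row is the pose to reach, as a shift and turn from the pose commanded when the call began, along the tool's axes at that moment; what a row does not reach only later rows make up. A row lasts 1/10 s, in which the tool goes at most 50 mm and 8.59 degrees, less where a joint would pass 70% of its speed; a pose out of reach is approached as far as the arm can. A call with a gripper value outside its range is refused whole. The fingers move at their own pace and stop on an object; "squeeze" is the grip in N (left out, the last holds). Time passes only in rows, so rows that repeat a pose let the fingers close. It gives the time, the measured TCP pose, the force and the opening at its end, in the units of the state.
- read_state(): the state, without advancing time (a new reading comes with each control period).
- snapshot(name): name is "scene" or "top" or "wrist"; returns a dict with "color" (480x640x3 uint8, red, green, blue), "mtx" (3x3 intrinsics, pixels), "k1" (the pictures are not rectified: a ray, as slopes to the right and down, at radius r is drawn at 1 + k1 r^2 times it, then the intrinsics apply), "R" (3x3) and "t" (3): a world point X has camera coordinates R X + t. Camera axes: x right, y down, z forward; pixel columns grow to the right and rows downward; lengths in m; the calibration is good to about 2 mm. A picture is of the moment at which its call begins. There is no depth.
- job_done(): hands the job in, once; it reports no verdict.
The state is a dict: "t": time; "joint_positions": joint angles; "dq": joint speeds; "effort": joint torques, N m; "tcp_pos": TCP position; "ee_rot": TCP orientation; "force": force on the tool from outside, world axes, zero at the start; "torque": the same for the moment, N m; "gripper_width": finger opening in m.
Only numpy, scipy, OpenCV 4.12 (cv2) and the standard library are available. Lean on these libraries where they do the work, as an engineer would, in place of code of your own. Each camera call takes 0.05 s, during which the arm holds its last target.

## Working session

There is one attempt and no reset: what is moved stays moved. The work goes in short steps, Python scripts to look and compute and a tool call to move; the robot and the scene stay as the last step left them, time stands still between calls to the robot, and variables do not carry over. Pictures are saved under pics/ and viewed, and the job is handed in when it is done.

Besides the shell and the picture viewer there is one more tool, called after "Call:" as name([rows], argument=value, ...), one row to a line, values as JSON. move_arm: Moves the arm, as the interface text tells. Its arguments: {"type":"object","properties":{"plan":{"type":"array","items":{"type":"object","properties":{"fingers":{"type":"number"},"x":{"type":"number"},"y":{"type":"number"},"z":{"type":"number"},"wx":{"type":"number"},"wy":{"type":"number"},"wz":{"type":"number"}}}},"squeeze":{"type":"number"}},"required":["plan"]}

```bash
mkdir -p pics
python3 - <<'E'
from bench import *
import cv2,pickle
s=read_state();print(s)
for n in ["scene","top","wrist"]:
    d=snapshot(n);pickle.dump(d,open(f"pics/{n}0.pkl","wb"));cv2.imwrite(f"pics/{n}0.png",d["color"][:,:,::-1])
    print(n,d["mtx"],d["k1"],d["R"],d["t"])
E
ls
```

```text
{'t': 0.0, 'joint_positions': array([ 1.36307597,  0.32183073, -0.0701323 ,  1.45165087,  0.02259331,
        1.37078942, -0.05691252]), 'dq': array([ 1.54842595e-03, -9.79014054e-04, -1.06911902e-05, -2.31720117e-03,
        9.07633164e-04, -5.88096506e-04, -2.97359767e-04]), 'effort': array([-2.05087149e-04, -4.91285992e+01, -4.03963253e-01, -3.12527740e+01,
       -6.38463395e-02,  4.35392931e-02,  1.72442733e-04]), 'tcp_pos': array([ 0.14287285, -0.63356955,  0.23246895]), 'ee_rot': array([-5.60480230e-04,  7.81045604e-01, -6.24473274e-01, -7.61167204e-04]), 'force': array([-0.56018954,  0.66480988, -0.40858882]), 'torque': array([ 0.02389097,  0.00643006, -0.01907484]), 'gripper_width': 0.08696715204502357}
scene [[583.21839816   0.         309.80107076]
 [  0.         583.21839816 232.09617292]
 [  0.           0.           1.        ]] 0.0275980458270223 [[ 0.2228696   0.97472486  0.01551096]
 [ 0.81131017 -0.17663675 -0.55729281]
 [-0.54046735  0.13678783 -0.83017115]] [-0.15316718 -0.3325268   1.61828408]
top [[535.81113008   0.         324.06811291]
 [  0.         535.81113008 248.24083636]
 [  0.           0.           1.        ]] -0.07019106243352381 [[ 0.0182187  -0.99919112  0.03584949]
 [-0.98262704 -0.02451706 -0.1839647 ]
 [ 0.18469482 -0.03187508 -0.98227888]] [0.01325043 0.57759101 1.03376264]
wrist [[380.89574526   0.         323.84525273]
 [  0.         380.89574526 240.5774935 ]
 [  0.           0.           1.        ]] -0.08178918984574027 [[ 0.21999117 -0.97549967 -0.0020676 ]
 [-0.94497027 -0.21363146  0.24777568]
 [-0.2421468  -0.05255464 -0.96881522]] [-0.64989339 -0.03098064  0.38853426]
pics
```

View pics/scene0.png

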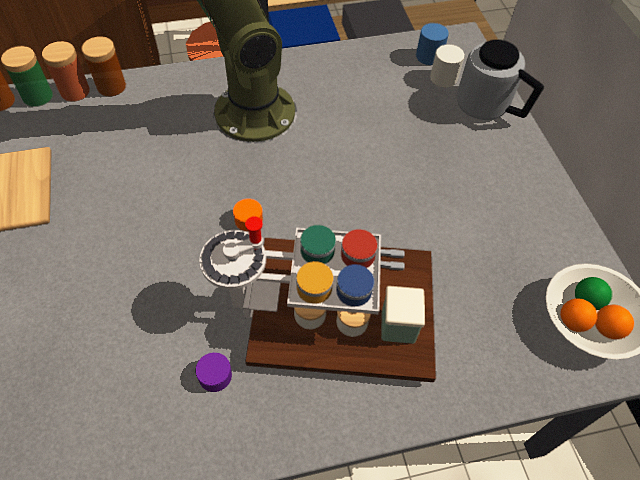

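View pics/top0.png

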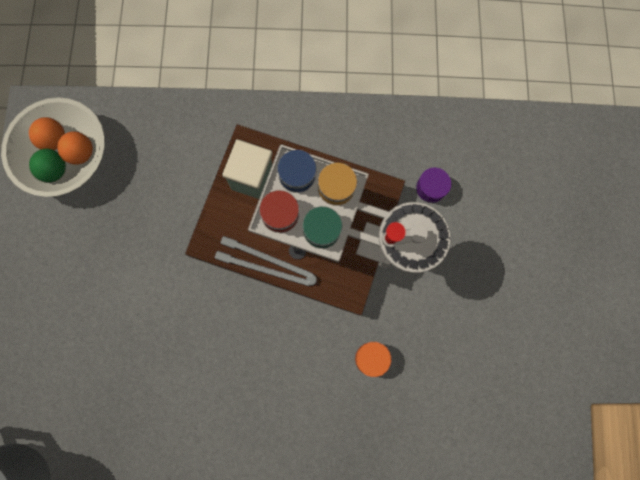

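View pics/wrist0.png

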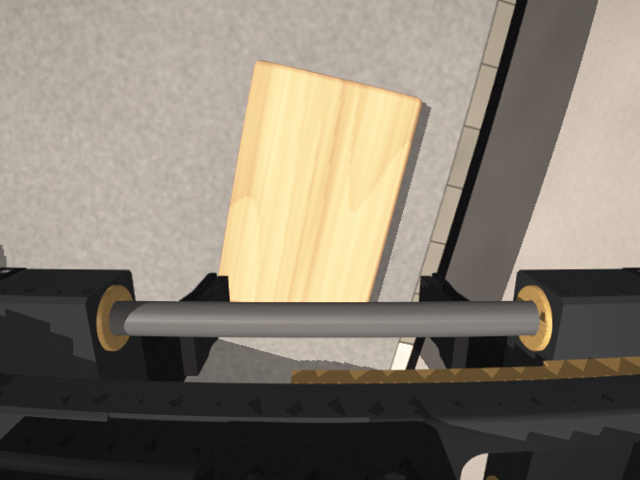

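```bash
cat > h.py <<'E'
import numpy as np,cv2,pickle
def und(d,p):
    u=np.array([(p[0]-d["mtx"][0,2])/d["mtx"][0,0],(p[1]-d["mtx"][1,2])/d["mtx"][1,1]]);r=u.copy()
    for _ in range(20): r=u/(1+d["k1"]*(r@r))
    return r
def ray(d,p):
    r=und(d,p);D=d["R"].T@np.array([r[0],r[1],1]);return -d["R"].T@d["t"],D/np.linalg.norm(D)
def plane(d,p,z):
    C,D=ray(d,p);return C+D*(z-C[2])/D[2]
def tri(d1,p1,d2,p2):
    C1,D1=ray(d1,p1);C2,D2=ray(d2,p2)
    s=np.linalg.lstsq(np.c_[D1,-D2],C2-C1,rcond=None)[0]
    a=C1+s[0]*D1;b=C2+s[1]*D2;return (a+b)/2,np.linalg.norm(a-b)
def proj(d,X):
    c=d["R"]@np.asarray(X)+d["t"];r=c[:2]/c[2];r=r*(1+d["k1"]*(r@r));return r*np.diag(d["mtx"])[:2]+d["mtx"][:2,2]
E
python3 - <<'E'
from h import *
S=pickle.load(open("pics/scene0.pkl","rb"));T=pickle.load(open("pics/top0.pkl","rb"))
for n,d,(x0,y0,x1,y1) in [("scene",S,(190,190,310,310)),("top",T,(360,170,480,290))]:
    c=d["color"][y0:y1,x0:x1]
    cv2.imwrite(f"pics/{n}crop.png",cv2.resize(c,None,fx=5,fy=5,interpolation=cv2.INTER_CUBIC)[:,:,::-1])
    h=cv2.cvtColor(c,cv2.COLOR_RGB2HSV)
    m=(((h[...,0]<5)|(h[...,0]>174))&(h[...,1]>190)&(h[...,2]>90)).astype(np.uint8)
    k,l,st,ce=cv2.connectedComponentsWithStats(m)
    for i in range(1,k):
        if st[i,4]>15: print(n,st[i]+[x0,y0,0,0,0],ce[i]+[x0,y0])
E
```

```text
scene [245 217  17  26 308] [254.18831169 228.11363636]
top [386 223  18  19 264] [394.52272727 232.28030303]
```

```bash
cd pics; python3 -c "
import cv2,numpy as np
a=cv2.imread('scenecrop.png');b=cv2.imread('topcrop.png');cv2.imwrite('both.png',cv2.resize(np.hstack([a,b]),(800,400)))"
```

```text
(no output)
```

View pics/both.png

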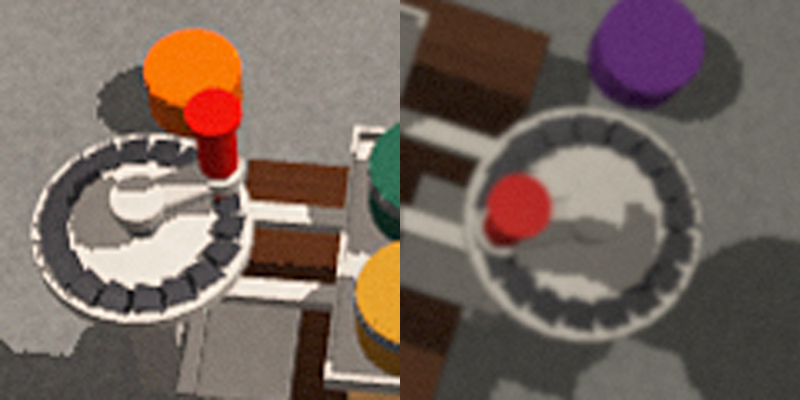

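Run:
```python
from h import *
S=pickle.load(open("pics/scene0.pkl","rb"));T=pickle.load(open("pics/top0.pkl","rb"))
X,e=tri(S,(253.6,223.3),T,(396.3,232.1));print("cap tri",X,e, plane(S,(253.6,223.3),.281),plane(T,(396.3,232.1),.281))
A,e=tri(S,(232.6,258.1),T,(415.5,236.6));print("head tri",A,e,plane(S,(232.6,258.1),.195),plane(T,(415.5,236.6),.195))
d=X-A;print("radius",np.hypot(*d[:2]),"ang",np.degrees(np.arctan2(d[1],d[0])))
# board corners top view
B=[plane(T,p,.045) for p in [(238,125),(404,181),(363,314),(187,254)]]
B=np.array(B);print(B);print(np.linalg.norm(np.roll(B,-1,0)-B,axis=1))
c=B.mean(0);y=(B[0]+B[3]-B[1]-B[2])/2;y/=np.linalg.norm(y);print("riser y",y,"origin",c-.225*y, "tray c",c)
```

```text
cap tri [ 0.56418838 -0.08271168  0.27992403] 0.0013119258711894659 [ 0.56514554 -0.08214226  0.281     ] [ 0.56380924 -0.08317345  0.281     ]
head tri [ 0.57614951 -0.13168639  0.19377709] 0.001750037271888319 [ 0.57720044 -0.13084646  0.195     ] [ 0.57570588 -0.1322989   0.195     ]
radius 0.050414189506277254 ang 103.72471235823122
[[ 0.8419619   0.21424027  0.045     ]
 [ 0.72738781 -0.14078351  0.045     ]
 [ 0.44644998 -0.05517938  0.045     ]
 [ 0.55989517  0.30372363  0.045     ]]
[0.37305375 0.29369054 0.37640561 0.29592045]
riser y [0.3042464  0.95259337 0.        ] origin [ 0.57546827 -0.13383326  0.045     ] tray c [0.64392371 0.08050025 0.045     ]
```

```bash
cat >> h.py <<'E'
from scipy.spatial.transform import Rotation
def shift(cmd,tgt,q):
    M=Rotation.from_quat([q[1],q[2],q[3],q[0]]).as_matrix();return M.T@(np.array(tgt)-np.array(cmd))*1000
E
python3 - <<'E'
from h import *
from bench import *
s=read_state();print(shift([.143,-.634,.234],[.5645,-.0825,.36],s["ee_rot"]))
E
```

```text
[-445.4301904  -532.50989287 -125.36211337]
```

Call:
move_arm([
  {"fingers": -1, "z": -50},
  {"fingers": -1, "z": -100},
  {"fingers": -0.15, "x": -445, "y": -532, "z": -125},
  {"fingers": -0.15, "x": -445, "y": -532, "z": -125},
  {"fingers": -0.15, "x": -445, "y": -532, "z": -125},
  {"fingers": -0.15, "x": -445, "y": -532, "z": -125},
  {"fingers": -0.15, "x": -445, "y": -532, "z": -125},
  {"fingers": -0.15, "x": -445, "y": -532, "z": -125},
  {"fingers": -0.15, "x": -445, "y": -532, "z": -125},
  {"fingers": -0.15, "x": -445, "y": -532, "z": -125},
  {"fingers": -0.15, "x": -445, "y": -532, "z": -125},
  {"fingers": -0.15, "x": -445, "y": -532, "z": -125},
  {"fingers": -0.15, "x": -445, "y": -532, "z": -125},
  {"fingers": -0.15, "x": -445, "y": -532, "z": -125},
  {"fingers": -0.15, "x": -445, "y": -532, "z": -125},
  {"fingers": -0.15, "x": -445, "y": -532, "z": -125},
  {"fingers": -0.15, "x": -445, "y": -532, "z": -125},
  {"fingers": -0.15, "x": -445, "y": -532, "z": -125},
  {"fingers": -0.15, "x": -445, "y": -532, "z": -125},
  {"fingers": -0.15, "x": -445, "y": -532, "z": -125},
])

```text
invalid input
```

Call:
move_arm([
  {"fingers": -1, "x": 0, "y": 0, "z": -50, "wx": 0, "wy": 0, "wz": 0},
  {"fingers": -1, "x": 0, "y": 0, "z": -100, "wx": 0, "wy": 0, "wz": 0},
], squeeze=40)

```text
t: 0.35
tcp_pos: [0.1426, -0.6329, 0.3323]
ee_rot: [-0.002, 0.781, -0.625, -0.002]
force: [0.4, -0.9, 0.6]
gripper_width: 0.0873
```

Call:
move_arm([
  {"fingers": -0.15, "x": -30, "y": -36, "z": -10, "wx": 0, "wy": 0, "wz": 0},
  {"fingers": -0.15, "x": -60, "y": -72, "z": -25, "wx": 0, "wy": 0, "wz": 0},
  {"fingers": -0.15, "x": -90, "y": -108, "z": -25, "wx": 0, "wy": 0, "wz": 0},
  {"fingers": -0.15, "x": -120, "y": -144, "z": -25, "wx": 0, "wy": 0, "wz": 0},
  {"fingers": -0.15, "x": -150, "y": -180, "z": -25, "wx": 0, "wy": 0, "wz": 0},
  {"fingers": -0.15, "x": -180, "y": -216, "z": -25, "wx": 0, "wy": 0, "wz": 0},
  {"fingers": -0.15, "x": -210, "y": -252, "z": -25, "wx": 0, "wy": 0, "wz": 0},
  {"fingers": -0.15, "x": -240, "y": -288, "z": -25, "wx": 0, "wy": 0, "wz": 0},
  {"fingers": -0.15, "x": -270, "y": -324, "z": -25, "wx": 0, "wy": 0, "wz": 0},
  {"fingers": -0.15, "x": -300, "y": -360, "z": -25, "wx": 0, "wy": 0, "wz": 0},
  {"fingers": -0.15, "x": -330, "y": -396, "z": -25, "wx": 0, "wy": 0, "wz": 0},
  {"fingers": -0.15, "x": -360, "y": -432, "z": -25, "wx": 0, "wy": 0, "wz": 0},
  {"fingers": -0.15, "x": -390, "y": -468, "z": -25, "wx": 0, "wy": 0, "wz": 0},
  {"fingers": -0.15, "x": -420, "y": -504, "z": -25, "wx": 0, "wy": 0, "wz": 0},
  {"fingers": -0.15, "x": -445, "y": -532, "z": -25, "wx": 0, "wy": 0, "wz": 0},
  {"fingers": -0.15, "x": -445, "y": -532, "z": -25, "wx": 0, "wy": 0, "wz": 0},
  {"fingers": -0.15, "x": -445, "y": -532, "z": -25, "wx": 0, "wy": 0, "wz": 0},
  {"fingers": -0.15, "x": -445, "y": -532, "z": -25, "wx": 0, "wy": 0, "wz": 0},
], squeeze=40)

```text
t: 2.15
tcp_pos: [0.5635, -0.0844, 0.3582]
ee_rot: [0.001, 0.78, -0.625, -0.0]
force: [-0.4, -1.1, 0.6]
gripper_width: 0.05
```

Run:
```python
from bench import *
import cv2,pickle
print(read_state())
for n in ["wrist"]:
    d=snapshot(n);pickle.dump(d,open(f"pics/{n}1.pkl","wb"));cv2.imwrite(f"pics/{n}1.png",d["color"][:,:,::-1])
```

```text
{'t': 2.15, 'joint_positions': array([ 0.66412059,  0.16598649, -0.64599959,  1.42587422,  0.10054254,
        1.58355304, -1.32497329]), 'dq': array([ 0.01024966, -0.00880884,  0.00941785,  0.0002794 , -0.00420105,
       -0.00053523, -0.00199519]), 'effort': array([-9.59434882e-01, -3.55901778e+01, -3.76296937e+00, -3.18611097e+01,
       -1.40538826e-01, -7.98066705e-02,  3.72354480e-03]), 'tcp_pos': array([ 0.56354077, -0.08444243,  0.35822313]), 'ee_rot': array([ 6.25198107e-04,  7.80415228e-01, -6.25261286e-01, -7.46256179e-05]), 'force': array([-0.36445541, -1.11700679,  0.60801789]), 'torque': array([-0.00223681, -0.04817181,  0.03909298]), 'gripper_width': 0.050023762538034436}
```

View pics/wrist1.png

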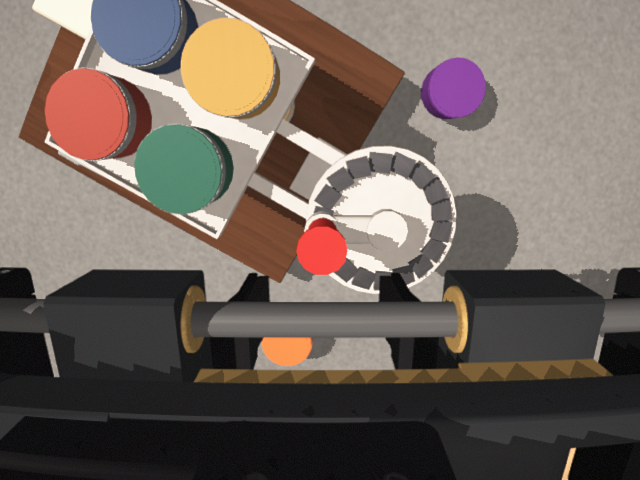

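Run:
```python
from h import *
from bench import *
d=pickle.load(open("pics/wrist1.pkl","rb"));s=read_state()
h=cv2.cvtColor(d["color"],cv2.COLOR_RGB2HSV)
P=plane(d,(322,249.5),.281);print("cap",P, "head",plane(d,(381,220),.195))
print("tcp",s["tcp_pos"],s["t"],shift(s["tcp_pos"],[P[0],P[1],.248],s["ee_rot"]))
```

```text
cap [ 0.56579769 -0.08367527  0.281     ] head [ 0.577942   -0.13132716  0.195     ]
tcp [ 0.56347238 -0.08476305  0.35838045] 2.2 [ -0.64560852  -2.5953534  110.37790289]
```

Call:
move_arm([
  {"fingers": -0.15, "x": -1, "y": -2, "z": 30, "wx": 0, "wy": 0, "wz": 0},
  {"fingers": -0.15, "x": -1, "y": -2, "z": 50, "wx": 0, "wy": 0, "wz": 0},
  {"fingers": -0.15, "x": -1, "y": -2, "z": 60, "wx": 0, "wy": 0, "wz": 0},
  {"fingers": -0.15, "x": -1, "y": -2, "z": 75, "wx": 0, "wy": 0, "wz": 0},
  {"fingers": -0.15, "x": -1, "y": -2, "z": 90, "wx": 0, "wy": 0, "wz": 0},
  {"fingers": -0.15, "x": -1, "y": -2, "z": 100, "wx": 0, "wy": 0, "wz": 0},
  {"fingers": -0.15, "x": -1, "y": -2, "z": 110, "wx": 0, "wy": 0, "wz": 0},
  {"fingers": -0.15, "x": -1, "y": -2, "z": 110, "wx": 0, "wy": 0, "wz": 0},
  {"fingers": -0.15, "x": -1, "y": -2, "z": 110, "wx": 0, "wy": 0, "wz": 0},
])

```text
t: 3.1
tcp_pos: [0.5659, -0.0815, 0.2487]
ee_rot: [-0.0, 0.781, -0.624, 0.0]
force: [-0.1, -1.1, 0.1]
gripper_width: 0.0505
```

Run:
```python
from bench import *
import cv2,pickle
s=read_state();print(s["tcp_pos"],s["force"],s["ee_rot"],s["gripper_width"])
for n in ["scene","wrist"]:
    d=snapshot(n);pickle.dump(d,open(f"pics/{n}2.pkl","wb"));c=d["color"][:,:,::-1]
    if n=="scene": c=cv2.resize(c[150:350,150:350],None,fx=3,fy=3)
    cv2.imwrite(f"pics/{n}2.png",c)
```

```text
[ 0.56592274 -0.08150406  0.24866723] [-0.11326692 -1.07842028  0.14509478] [-3.92341332e-05  7.81054707e-01 -6.24462600e-01  6.77432042e-05] 0.05045880020732771
```

View pics/scene2.png

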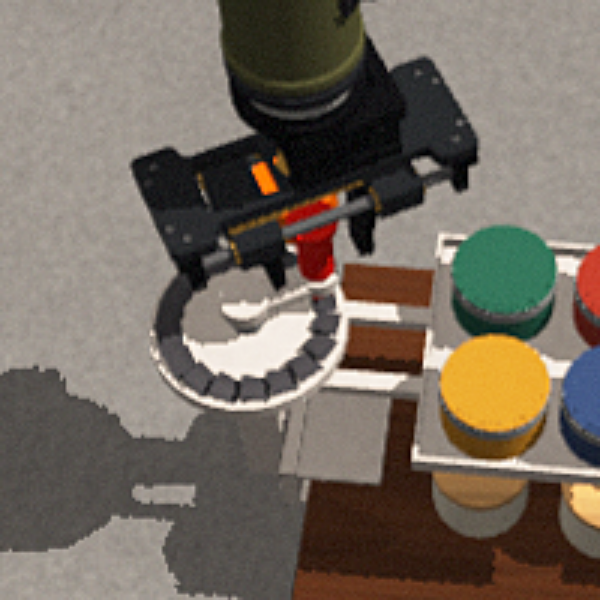

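View pics/wrist2.png

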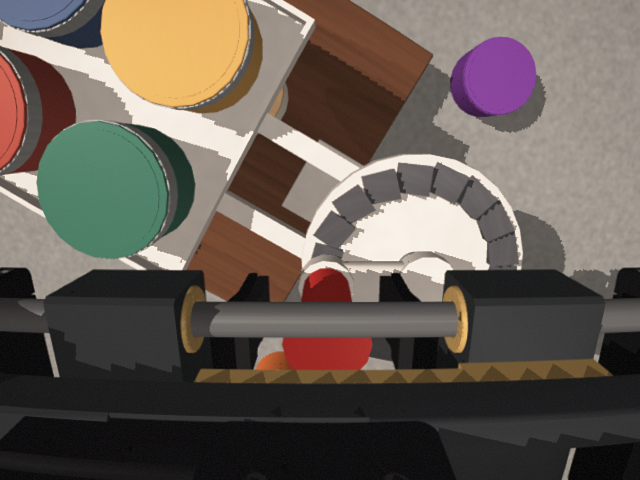

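The wrist view shows the red handle at (325,330), between the fingers at x≈250 and x≈400 and roughly centred. I'll close now.

Call:
move_arm([
  {"fingers": 1, "x": 0, "y": 0, "z": 0, "wx": 0, "wy": 0, "wz": 0},
  {"fingers": 1, "x": 0, "y": 0, "z": 0, "wx": 0, "wy": 0, "wz": 0},
  {"fingers": 1, "x": 0, "y": 0, "z": 0, "wx": 0, "wy": 0, "wz": 0},
  {"fingers": 1, "x": 0, "y": 0, "z": 0, "wx": 0, "wy": 0, "wz": 0},
  {"fingers": 1, "x": 0, "y": 0, "z": 0, "wx": 0, "wy": 0, "wz": 0},
], squeeze=40)

```text
t: 3.7
tcp_pos: [0.566, -0.0822, 0.2488]
ee_rot: [0.0, 0.781, -0.625, 0.001]
force: [0.3, -1.1, 1.5]
gripper_width: 0.03
```

Run:
```python
from bench import *
s=read_state();print(s["t"],s["tcp_pos"],s["force"],s["torque"],s["gripper_width"])
```

```text
3.7 [ 0.56601451 -0.08221179  0.24883419] [ 0.2595917  -1.14001848  1.52189693] [-0.35436044 -0.07147826 -0.03514995] 0.03000058918719522
```

Call:
move_arm([
  {"fingers": 1, "x": 0, "y": 0, "z": 0, "wx": 0, "wy": 0, "wz": 0},
  {"fingers": 1, "x": 0, "y": 0, "z": 0, "wx": 0, "wy": 0, "wz": 0},
], squeeze=40)

```text
t: 3.9
tcp_pos: [0.566, -0.0821, 0.2488]
ee_rot: [0.0, 0.781, -0.625, 0.001]
force: [1.1, -2.8, 1.7]
gripper_width: 0.0303
```

Run:
```python
from bench import *
import cv2
s=read_state();print(s["t"],s["tcp_pos"],s["force"],s["torque"],s["gripper_width"])
c=snapshot("scene")["color"][:,:,::-1];cv2.imwrite("pics/s3.png",cv2.resize(c[190:290,190:290],None,fx=6,fy=6,interpolation=cv2.INTER_CUBIC))
```

```text
3.9 [ 0.56600422 -0.08214217  0.24880603] [ 1.09911109 -2.84468432  1.70621764] [-0.52293653 -0.13496622 -0.0106133 ] 0.03032533172048345
```

View pics/s3.png

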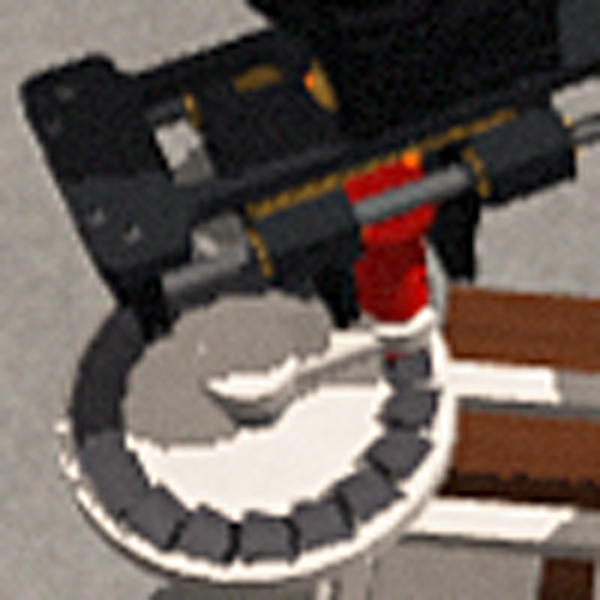

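Run:
```python
from bench import *
import cv2
s=read_state();print(s["t"],s["tcp_pos"],s["force"],s["torque"],s["gripper_width"])
c=snapshot("wrist")["color"][:,:,::-1];cv2.imwrite("pics/w3.png",cv2.resize(c[230:400,200:450],None,fx=3.2,fy=3.2,interpolation=cv2.INTER_CUBIC))
```

```text
3.95 [ 0.56600217 -0.08211043  0.24883374] [ 1.3289232  -2.9787455   2.03183546] [-0.46834181 -0.18454254  0.04159624] 0.030054443009306913
```

View pics/w3.png

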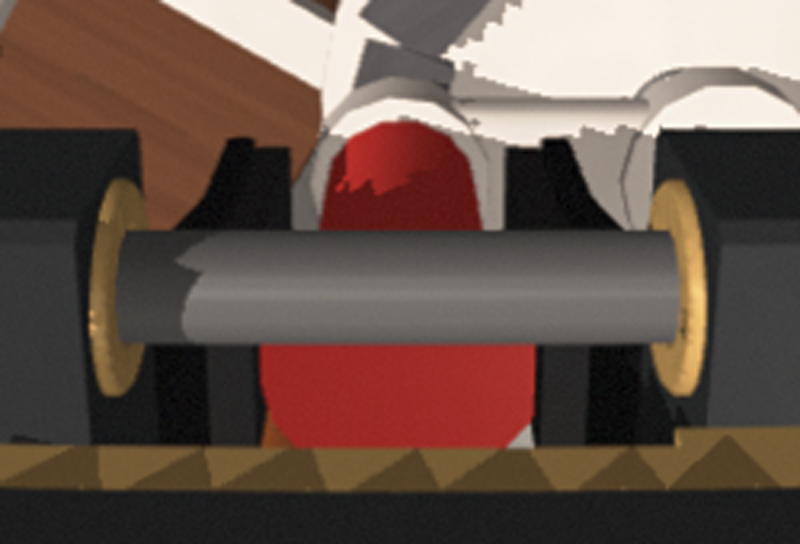

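The fingers are touching the wider cap (30 mm opening), and the stem has gaps on both sides. The cure is to open, go about 4.5 mm lower and re-grip the stem.

Call:
move_arm([
  {"fingers": 0, "x": 0, "y": 0, "z": 0, "wx": 0, "wy": 0, "wz": 0},
  {"fingers": 0, "x": 0, "y": 0, "z": 0, "wx": 0, "wy": 0, "wz": 0},
  {"fingers": 0, "x": 0.5, "y": 0, "z": 2, "wx": 0, "wy": 0, "wz": 0},
  {"fingers": 0, "x": 0.5, "y": 0, "z": 4.5, "wx": 0, "wy": 0, "wz": 0},
  {"fingers": 0, "x": 0.5, "y": 0, "z": 4.5, "wx": 0, "wy": 0, "wz": 0},
  {"fingers": 1, "x": 0.5, "y": 0, "z": 4.5, "wx": 0, "wy": 0, "wz": 0},
  {"fingers": 1, "x": 0.5, "y": 0, "z": 4.5, "wx": 0, "wy": 0, "wz": 0},
  {"fingers": 1, "x": 0.5, "y": 0, "z": 4.5, "wx": 0, "wy": 0, "wz": 0},
  {"fingers": 1, "x": 0.5, "y": 0, "z": 4.5, "wx": 0, "wy": 0, "wz": 0},
  {"fingers": 1, "x": 0.5, "y": 0, "z": 4.5, "wx": 0, "wy": 0, "wz": 0},
  {"fingers": 1, "x": 0.5, "y": 0, "z": 4.5, "wx": 0, "wy": 0, "wz": 0},
], squeeze=40)

```text
t: 5.1
tcp_pos: [0.5659, -0.0823, 0.2441]
ee_rot: [0.0, 0.781, -0.625, 0.0]
force: [0.0, -1.3, -0.2]
gripper_width: 0.0298
```

Run:
```python
from bench import *
import cv2
s=read_state();print(s["t"],s["tcp_pos"],s["force"],s["torque"],s["gripper_width"])
c=snapshot("wrist")["color"][:,:,::-1];cv2.imwrite("pics/w4.png",cv2.resize(c[230:400,200:450],None,fx=3.2,fy=3.2,interpolation=cv2.INTER_CUBIC))
```

```text
5.1 [ 0.56593368 -0.08233361  0.24409111] [ 0.03884098 -1.29357787 -0.17123651] [-0.20633077 -0.10885547 -0.00977671] 0.029788089985369894
```

View pics/w4.png

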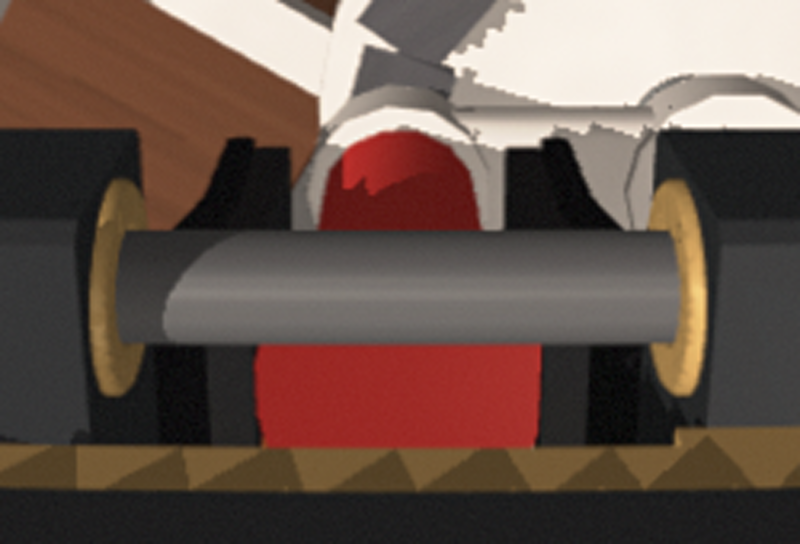

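The opening is still 29.8 mm. The fingers run on above the pads and clamp the 32 mm cap, so the stem cannot be gripped tool-down. I'll open, raise 25 mm and hold the cap itself between the pads.

Call:
move_arm([
  {"fingers": 0, "x": 0, "y": 0, "z": 0, "wx": 0, "wy": 0, "wz": 0},
  {"fingers": 0, "x": 0, "y": 0, "z": 0, "wx": 0, "wy": 0, "wz": 0},
  {"fingers": 0, "x": 0, "y": 0, "z": -8, "wx": 0, "wy": 0, "wz": 0},
  {"fingers": 0, "x": 0, "y": 0, "z": -17, "wx": 0, "wy": 0, "wz": 0},
  {"fingers": 0, "x": 0, "y": 0, "z": -25, "wx": 0, "wy": 0, "wz": 0},
  {"fingers": 0, "x": 0, "y": 0, "z": -25, "wx": 0, "wy": 0, "wz": 0},
  {"fingers": 1, "x": 0, "y": 0, "z": -25, "wx": 0, "wy": 0, "wz": 0},
  {"fingers": 1, "x": 0, "y": 0, "z": -25, "wx": 0, "wy": 0, "wz": 0},
  {"fingers": 1, "x": 0, "y": 0, "z": -25, "wx": 0, "wy": 0, "wz": 0},
  {"fingers": 1, "x": 0, "y": 0, "z": -25, "wx": 0, "wy": 0, "wz": 0},
  {"fingers": 1, "x": 0, "y": 0, "z": -25, "wx": 0, "wy": 0, "wz": 0},
  {"fingers": 1, "x": 0, "y": 0, "z": -25, "wx": 0, "wy": 0, "wz": 0},
], squeeze=40)

```text
t: 6.35
tcp_pos: [0.5657, -0.0824, 0.2688]
ee_rot: [0.0, 0.781, -0.625, -0.0]
force: [-0.3, -0.7, -1.0]
gripper_width: 0.0295
```

Run:
```python
from bench import *
import cv2
s=read_state();print(s["t"],s["tcp_pos"],s["force"],s["torque"],s["gripper_width"])
c=snapshot("wrist")["color"][:,:,::-1];cv2.imwrite("pics/w5.png",cv2.resize(c[200:400,180:470],None,fx=2.7,fy=2.7,interpolation=cv2.INTER_CUBIC))
```

```text
6.35 [ 0.56574972 -0.08238363  0.26876115] [-0.31048803 -0.73827987 -0.98675508] [-0.29690596 -0.08243179  0.01402568] 0.029534717206674103
```

View pics/w5.png

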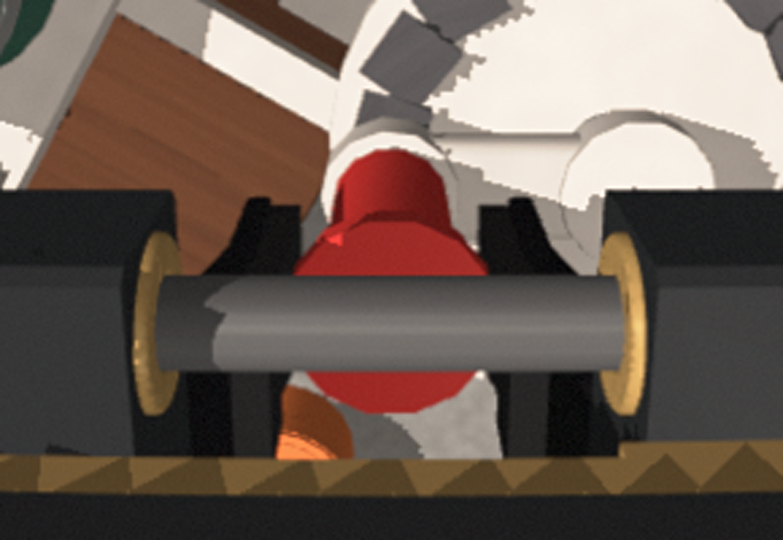

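The pads now hold the cap, which is centred at about (390,310) in the crop. Next is a small test lift.

Call:
move_arm([
  {"fingers": 1, "x": 0, "y": 0, "z": -1, "wx": 0, "wy": 0, "wz": 0},
  {"fingers": 1, "x": 0, "y": 0, "z": -2, "wx": 0, "wy": 0, "wz": 0},
  {"fingers": 1, "x": 0, "y": 0, "z": -3, "wx": 0, "wy": 0, "wz": 0},
  {"fingers": 1, "x": 0, "y": 0, "z": -4, "wx": 0, "wy": 0, "wz": 0},
  {"fingers": 1, "x": 0, "y": 0, "z": -4, "wx": 0, "wy": 0, "wz": 0},
], squeeze=40)

```text
t: 6.9
tcp_pos: [0.5655, -0.0823, 0.2725]
ee_rot: [0.0, 0.781, -0.625, -0.0]
force: [1.0, -2.4, -9.5]
gripper_width: 0.0296
```

Run:
```python
from bench import *
import cv2
s=read_state();print(s["t"],s["tcp_pos"],s["force"],s["torque"],s["gripper_width"])
c=snapshot("wrist")["color"][:,:,::-1];cv2.imwrite("pics/w6.png",cv2.resize(c[200:400,180:470],None,fx=2.7,fy=2.7,interpolation=cv2.INTER_CUBIC))
```

```text
6.9 [ 0.56550313 -0.08228972  0.27254376] [ 0.98619329 -2.38921939 -9.49790799] [-0.55269195 -0.31211364 -0.00622704] 0.02963131949886226
```

View pics/w6.png

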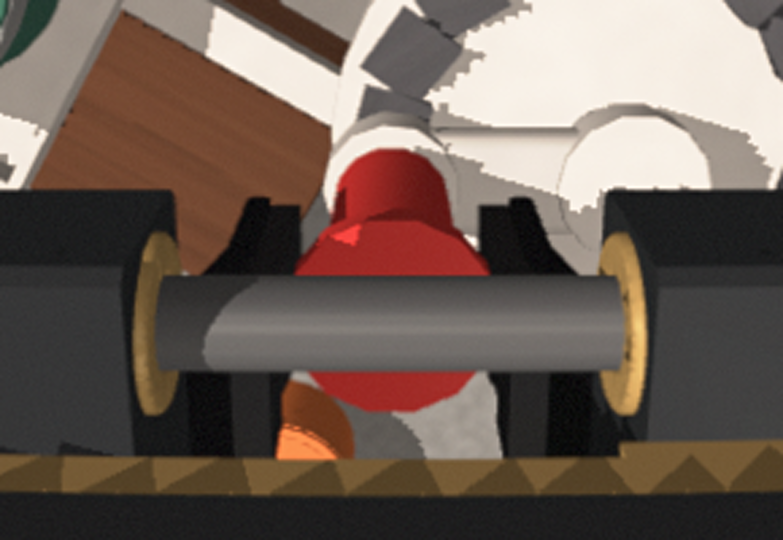

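Call:
move_arm([
  {"fingers": 1, "x": 0, "y": 0, "z": -1, "wx": 0, "wy": 0, "wz": 0},
  {"fingers": 1, "x": 0, "y": 0, "z": -2, "wx": 0, "wy": 0, "wz": 0},
  {"fingers": 1, "x": 0, "y": 0, "z": -3, "wx": 0, "wy": 0, "wz": 0},
  {"fingers": 1, "x": 0, "y": 0, "z": -4, "wx": 0, "wy": 0, "wz": 0},
  {"fingers": 1, "x": 0, "y": 0, "z": -5, "wx": 0, "wy": 0, "wz": 0},
  {"fingers": 1, "x": 0, "y": 0, "z": -6, "wx": 0, "wy": 0, "wz": 0},
  {"fingers": 1, "x": 0, "y": 0, "z": -7, "wx": 0, "wy": 0, "wz": 0},
  {"fingers": 1, "x": 0, "y": 0, "z": -7.5, "wx": 0, "wy": 0, "wz": 0},
  {"fingers": 1, "x": 0, "y": 0, "z": -7.5, "wx": 0, "wy": 0, "wz": 0},
], squeeze=40)

```text
t: 7.85
tcp_pos: [0.5637, -0.0828, 0.2803]
ee_rot: [0.002, 0.781, -0.625, -0.002]
force: [-4.9, -3.6, -7.1]
gripper_width: 0.0295
```

Run:
```python
from bench import *
import cv2
s=read_state();print(s["t"],s["tcp_pos"],s["force"],s["torque"],s["gripper_width"])
c=snapshot("wrist")["color"][:,:,::-1];cv2.imwrite("pics/w7.png",cv2.resize(c[200:400,180:470],None,fx=2.7,fy=2.7,interpolation=cv2.INTER_CUBIC))
s=read_state();print(s["t"],s["tcp_pos"],s["force"])
```

```text
7.85 [ 0.56374846 -0.08281889  0.28030269] [-4.90205114 -3.55384044 -7.08776781] [-0.76205301  1.06600332  0.02328161] 0.02950479035713348
7.9 [ 0.56373556 -0.08280257  0.2802347 ] [-4.92569302 -2.89299806 -8.0351555 ]
```

View pics/w7.png

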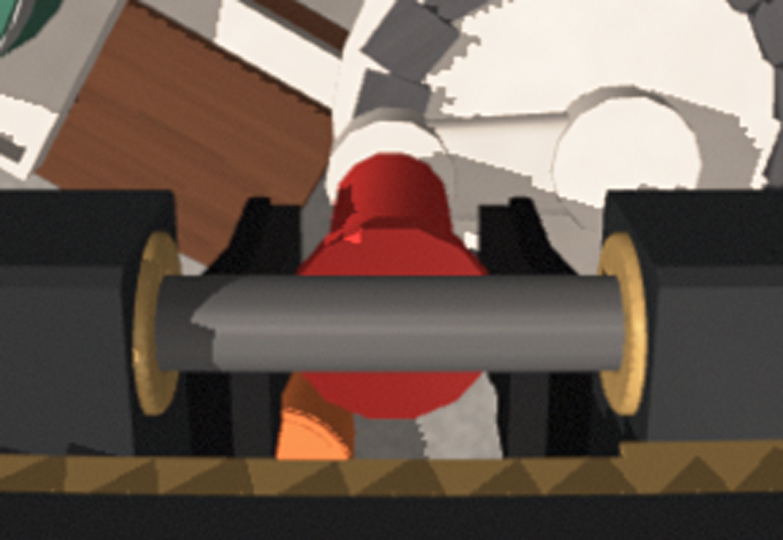

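Run:
```python
from h import *
T=pickle.load(open("pics/top0.pkl","rb"))["color"];S=pickle.load(open("pics/scene0.pkl","rb"))["color"]
a=cv2.resize(T[220:290,250:350],(800,560),interpolation=cv2.INTER_CUBIC)[:,:,::-1]
b=cv2.resize(S[220:370,280:430],(600,600),interpolation=cv2.INTER_CUBIC)[:,:,::-1]
cv2.imwrite("pics/ca.png",cv2.convertScaleAbs(a,alpha=1.8));cv2.imwrite("pics/cb.png",cv2.convertScaleAbs(b,alpha=1.5))
```

```text
(no output)
```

View pics/ca.png

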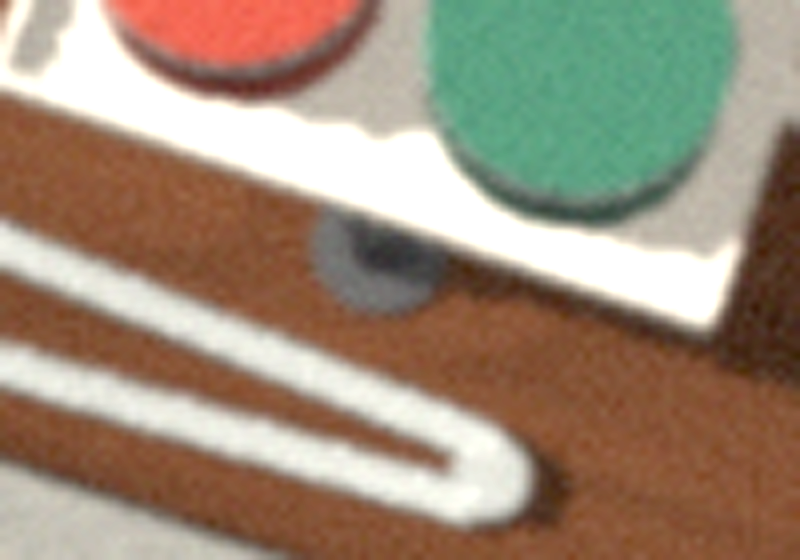

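View pics/cb.png

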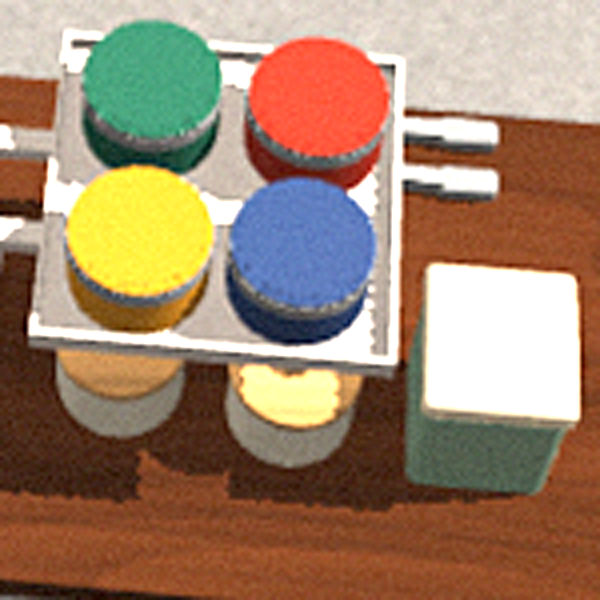

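Call:
move_arm([
  {"fingers": 1, "x": 0.1, "y": 2, "z": 0, "wx": 0, "wy": 0, "wz": 0},
  {"fingers": 1, "x": 0.3, "y": 5, "z": 0, "wx": 0, "wy": 0, "wz": 0},
  {"fingers": 1, "x": 0.7, "y": 8, "z": 0, "wx": 0, "wy": 0, "wz": 0},
  {"fingers": 1, "x": 1.2, "y": 11, "z": 0, "wx": 0, "wy": 0, "wz": 0},
  {"fingers": 1, "x": 2.0, "y": 14, "z": 0, "wx": 0, "wy": 0, "wz": 0},
  {"fingers": 1, "x": 3.0, "y": 17, "z": 0, "wx": 0, "wy": 0, "wz": 0},
  {"fingers": 1, "x": 4.2, "y": 20, "z": 0, "wx": 0, "wy": 0, "wz": 0},
  {"fingers": 1, "x": 5.6, "y": 23, "z": 0, "wx": 0, "wy": 0, "wz": 0},
], squeeze=45)

```text
t: 8.7
tcp_pos: [0.5433, -0.094, 0.2806]
ee_rot: [0.002, 0.781, -0.625, -0.0]
force: [-2.1, -3.8, -7.2]
gripper_width: 0.0292
```

```bash
cat > st.py <<'E'
from bench import *
from h import *
A=np.array([.577,-.1315])
def rep():
    s=read_state();p=s["tcp_pos"][:2]-A;r=np.hypot(*p);a=np.arctan2(p[1],p[0])
    f=s["force"][:2]-np.array([-.3,-.9]);u=p/r
    print("t %.2f phi %.3f r %.4f z %.4f Ft %.2f Fr %.2f Fz %.2f w %.4f"%(s["t"],(a-np.radians(103))%(2*np.pi),r,s["tcp_pos"][2],f@[-u[1],u[0]],f@u,s["force"][2],s["gripper_width"]))
if __name__=="__main__": rep()
E
python3 st.py
python3 - <<'E'
from bench import *
import cv2
c=snapshot("wrist")["color"][:,:,::-1];cv2.imwrite("pics/w8.png",c)
E
python3 st.py
```

```text
t 8.70 phi 0.504 r 0.0504 z 0.2806 Ft 3.29 Fr -0.93 Fz -7.24 w 0.0292
t 8.75 phi 0.521 r 0.0503 z 0.2806 Ft 5.55 Fr -0.11 Fz -7.63 w 0.0295
```

View pics/w8.png

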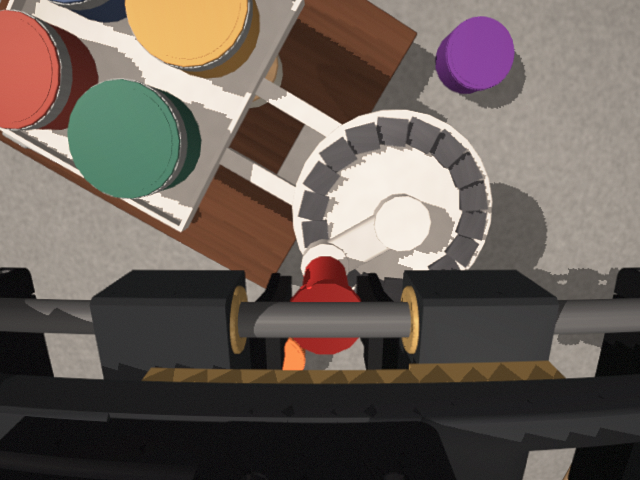

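Call:
move_arm([
  {"fingers": 1, "x": 1.5, "y": 2.7, "z": 0, "wx": 0, "wy": 0, "wz": 0},
  {"fingers": 1, "x": 3.1, "y": 5.2, "z": 0, "wx": 0, "wy": 0, "wz": 0},
  {"fingers": 1, "x": 4.9, "y": 7.7, "z": 0, "wx": 0, "wy": 0, "wz": 0},
  {"fingers": 1, "x": 6.8, "y": 10, "z": 0, "wx": 0, "wy": 0, "wz": 0},
  {"fingers": 1, "x": 8.9, "y": 12.2, "z": 0, "wx": 0, "wy": 0, "wz": 0},
  {"fingers": 1, "x": 11, "y": 14.2, "z": 0, "wx": 0, "wy": 0, "wz": 0},
  {"fingers": 1, "x": 13.3, "y": 16.2, "z": 0, "wx": 0, "wy": 0, "wz": 0},
  {"fingers": 1, "x": 15.7, "y": 18, "z": 0, "wx": 0, "wy": 0, "wz": 0},
], squeeze=45)

```text
t: 9.55
tcp_pos: [0.53, -0.1135, 0.2809]
ee_rot: [0.001, 0.781, -0.625, 0.001]
force: [0.1, -4.0, -8.5]
gripper_width: 0.0293
```

```bash
python3 st.py
python3 - <<'E'
import numpy as np
p=.96
while p<2.9:
    f=lambda q:np.array([50*(1-np.cos(q)),50*np.sin(q)])
    print("%.2f"%p,(f(p+.03)-f(p)).round(1),(f(p+.06)-f(p)).round(1)); p+=.06
E
```

```text
t 9.55 phi 0.978 r 0.0504 z 0.2809 Ft 2.77 Fr -1.44 Fz -8.46 w 0.0293
0.96 [1.2 0.8] [2.5 1.6]
1.02 [1.3 0.8] [2.6 1.5]
1.08 [1.3 0.7] [2.7 1.3]
1.14 [1.4 0.6] [2.8 1.2]
1.20 [1.4 0.5] [2.8 1. ]
1.26 [1.4 0.4] [2.9 0.8]
1.32 [1.5 0.4] [2.9 0.7]
1.38 [1.5 0.3] [3.  0.5]
1.44 [1.5 0.2] [3.  0.3]
1.50 [1.5 0.1] [3.  0.1]
1.56 [ 1.5 -0. ] [ 3.  -0.1]
1.62 [ 1.5 -0.1] [ 3.  -0.2]
1.68 [ 1.5 -0.2] [ 3.  -0.4]
1.74 [ 1.5 -0.3] [ 2.9 -0.6]
1.80 [ 1.5 -0.4] [ 2.9 -0.8]
1.86 [ 1.4 -0.4] [ 2.8 -0.9]
1.92 [ 1.4 -0.5] [ 2.8 -1.1]
1.98 [ 1.4 -0.6] [ 2.7 -1.3]
2.04 [ 1.3 -0.7] [ 2.6 -1.4]
2.10 [ 1.3 -0.8] [ 2.5 -1.6]
2.16 [ 1.2 -0.9] [ 2.4 -1.7]
2.22 [ 1.2 -0.9] [ 2.3 -1.9]
2.28 [ 1.1 -1. ] [ 2.2 -2. ]
2.34 [ 1.1 -1.1] [ 2.1 -2.2]
2.40 [ 1.  -1.1] [ 2.  -2.3]
2.46 [ 0.9 -1.2] [ 1.8 -2.4]
2.52 [ 0.9 -1.2] [ 1.7 -2.5]
2.58 [ 0.8 -1.3] [ 1.5 -2.6]
2.64 [ 0.7 -1.3] [ 1.4 -2.7]
2.70 [ 0.6 -1.4] [ 1.2 -2.7]
2.76 [ 0.5 -1.4] [ 1.  -2.8]
2.82 [ 0.5 -1.4] [ 0.9 -2.9]
2.88 [ 0.4 -1.5] [ 0.7 -2.9]
```

Call:
move_arm([
  {"fingers": 1, "x": 1.2, "y": 0.8, "z": 0, "wx": 0, "wy": 0, "wz": 0},
  {"fingers": 1, "x": 2.5, "y": 1.6, "z": 0, "wx": 0, "wy": 0, "wz": 0},
])

```text
t: 9.75
tcp_pos: [0.529, -0.1164, 0.281]
ee_rot: [0.001, 0.781, -0.625, 0.001]
force: [-0.7, -5.9, -8.1]
gripper_width: 0.0297
```

```bash
python3 st.py
```

```text
t 9.75 phi 1.040 r 0.0503 z 0.2810 Ft 4.93 Fr -1.10 Fz -8.06 w 0.0297
```

Call:
move_arm([
  {"fingers": 1, "x": 1.3, "y": 0.8, "z": 0, "wx": 0, "wy": 0, "wz": 0},
  {"fingers": 1, "x": 2.6, "y": 1.5, "z": 0, "wx": 0, "wy": 0, "wz": 0},
])

```text
t: 9.95
tcp_pos: [0.5282, -0.1192, 0.281]
ee_rot: [0.001, 0.781, -0.625, 0.001]
force: [-0.8, -6.1, -8.2]
gripper_width: 0.0293
```

```bash
python3 st.py
```

```text
t 9.95 phi 1.098 r 0.0503 z 0.2810 Ft 5.18 Fr -0.80 Fz -8.22 w 0.0293
```

Call:
move_arm([
  {"fingers": 1, "x": 1.3, "y": 0.7, "z": 0, "wx": 0, "wy": 0, "wz": 0},
  {"fingers": 1, "x": 2.7, "y": 1.3, "z": 0, "wx": 0, "wy": 0, "wz": 0},
])

```text
t: 10.15
tcp_pos: [0.5276, -0.1221, 0.281]
ee_rot: [0.001, 0.781, -0.625, 0.001]
force: [-0.8, -5.4, -7.0]
gripper_width: 0.0297
```

```bash
python3 st.py
```

```text
t 10.15 phi 1.157 r 0.0503 z 0.2810 Ft 4.53 Fr -0.32 Fz -7.03 w 0.0297
```

Call:
move_arm([
  {"fingers": 1, "x": 1.4, "y": 0.6, "z": 0, "wx": 0, "wy": 0, "wz": 0},
  {"fingers": 1, "x": 2.8, "y": 1.2, "z": 0, "wx": 0, "wy": 0, "wz": 0},
])

```text
t: 10.35
tcp_pos: [0.5273, -0.124, 0.281]
ee_rot: [0.0, 0.781, -0.625, 0.0]
force: [-0.5, -2.8, -7.7]
gripper_width: 0.029
```

Call:
move_arm([
  {"fingers": 1, "x": 0, "y": 0, "z": 0, "wx": 0, "wy": 0, "wz": 0},
])

```text
t: 10.45
tcp_pos: [0.5274, -0.1238, 0.2809]
ee_rot: [0.0, 0.781, -0.625, 0.0]
force: [-0.1, -4.1, -7.4]
gripper_width: 0.0292
```

```bash
python3 st.py
```

```text
t 10.45 phi 1.190 r 0.0502 z 0.2809 Ft 3.15 Fr -0.69 Fz -7.38 w 0.0292
```

Call:
move_arm([
  {"fingers": 1, "x": 0.7, "y": 0.3, "z": 0, "wx": 0, "wy": 0, "wz": 0},
  {"fingers": 1, "x": 0.7, "y": 0.3, "z": 0, "wx": 0, "wy": 0, "wz": 0},
])

```text
t: 10.65
tcp_pos: [0.5273, -0.1239, 0.2806]
ee_rot: [-0.0, 0.781, -0.624, 0.0]
force: [-0.2, -2.8, -8.4]
gripper_width: 0.0296
```

```bash
python3 st.py
```

```text
t 10.65 phi 1.192 r 0.0503 z 0.2806 Ft 1.82 Fr -0.42 Fz -8.41 w 0.0296
```

Call:
move_arm([
  {"fingers": 1, "x": 0.8, "y": 0.3, "z": 0, "wx": 0, "wy": 0, "wz": 0},
  {"fingers": 1, "x": 0.8, "y": 0.3, "z": 0, "wx": 0, "wy": 0, "wz": 0},
])

```text
t: 10.85
tcp_pos: [0.5273, -0.1242, 0.2805]
ee_rot: [-0.0, 0.781, -0.624, -0.0]
force: [0.3, -1.4, -7.4]
gripper_width: 0.0298
```

```bash
python3 st.py;python3 - <<'E'
from bench import *
import cv2,pickle
for n in ["scene","wrist","top"]:
    d=snapshot(n);pickle.dump(d,open(f"pics/{n}9.pkl","wb"));c=d["color"][:,:,::-1];cv2.imwrite(f"pics/{n}9.png",c)
E
python3 st.py
```

```text
t 10.85 phi 1.198 r 0.0503 z 0.2805 Ft 0.36 Fr -0.67 Fz -7.38 w 0.0298
t 11.00 phi 1.199 r 0.0503 z 0.2805 Ft -1.45 Fr 0.05 Fz -7.16 w 0.0293
```

View pics/wrist9.png

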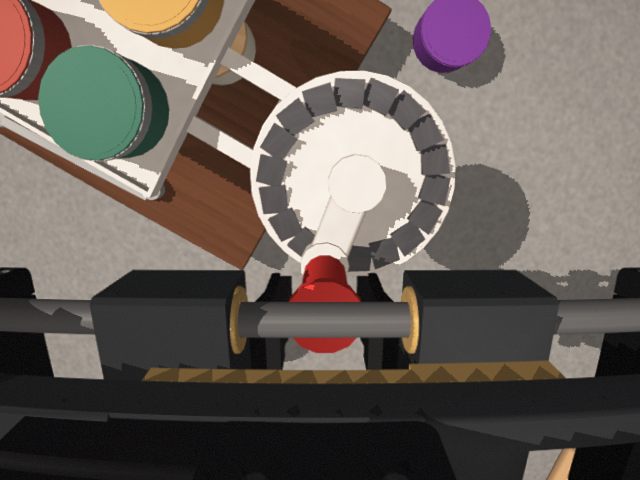

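View pics/scene9.png

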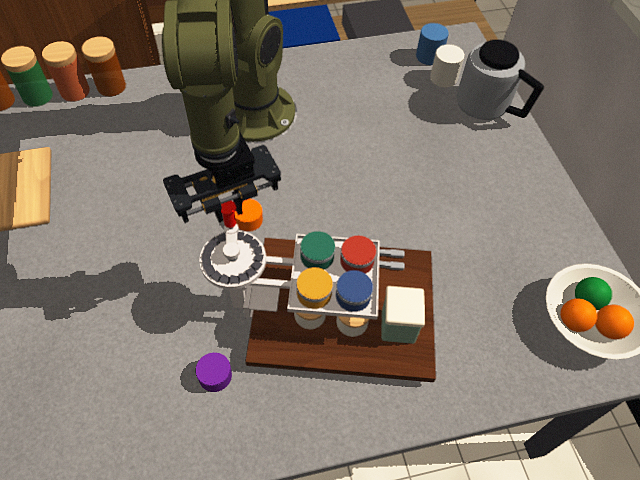

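Landed: φ has stalled at 1.20 rad (about 21.5 mm of descent) through 2–3 mm of further command, and the pull fell from about 5 N to 0. A tooth would lock at 1.05 or 1.40 rad, so it isn't the pawl. One hold row to average, then I let go.

Call:
move_arm([
  {"fingers": 1, "x": 0, "y": 0, "z": 0, "wx": 0, "wy": 0, "wz": 0},
  {"fingers": 1, "x": 0, "y": 0, "z": 0, "wx": 0, "wy": 0, "wz": 0},
])

```text
t: 11.2
tcp_pos: [0.5272, -0.1244, 0.2805]
ee_rot: [-0.0, 0.781, -0.624, -0.0]
force: [0.8, 0.7, -8.5]
gripper_width: 0.0293
```

```bash
python3 st.py
python3 - <<'E'
from h import *
import pickle
for n in ("scene","top"):
    a=pickle.load(open(f"pics/{n}9.pkl","rb"))
    from bench import snapshot
d=snapshot("top")
E
python3 st.py
```

```text
t 11.20 phi 1.202 r 0.0503 z 0.2805 Ft -1.69 Fr -0.87 Fz -8.46 w 0.0293
t 11.25 phi 1.203 r 0.0503 z 0.2805 Ft -2.29 Fr -0.03 Fz -8.39 w 0.0288
```

Call:
move_arm([
  {"fingers": 1, "x": -0.6, "y": -0.2, "z": 0, "wx": 0, "wy": 0, "wz": 0},
  {"fingers": 1, "x": -0.6, "y": -0.2, "z": 0, "wx": 0, "wy": 0, "wz": 0},
  {"fingers": 1, "x": -0.6, "y": -0.2, "z": 0, "wx": 0, "wy": 0, "wz": 0},
])

```text
t: 11.55
tcp_pos: [0.5273, -0.1243, 0.2805]
ee_rot: [-0.0, 0.781, -0.624, -0.0]
force: [-0.6, 0.1, -7.8]
gripper_width: 0.0291
```

```bash
python3 st.py
```

```text
t 11.55 phi 1.201 r 0.0503 z 0.2805 Ft -0.97 Fr 0.49 Fz -7.80 w 0.0291
```

Call:
move_arm([
  {"fingers": -0.2, "x": 0, "y": 0, "z": 0, "wx": 0, "wy": 0, "wz": 0},
  {"fingers": -0.2, "x": 0, "y": 0, "z": 0, "wx": 0, "wy": 0, "wz": 0},
  {"fingers": -0.2, "x": 0, "y": 0, "z": 0, "wx": 0, "wy": 0, "wz": 0},
  {"fingers": -0.2, "x": 0, "y": 0, "z": 0, "wx": 0, "wy": 0, "wz": 0},
  {"fingers": -0.2, "x": 0, "y": 0, "z": 0, "wx": 0, "wy": 0, "wz": 0},
])

```text
t: 12.05
tcp_pos: [0.5276, -0.1243, 0.2812]
ee_rot: [-0.0, 0.781, -0.624, 0.001]
force: [0.1, -0.4, -0.9]
gripper_width: 0.0514
```

```bash
python3 st.py
python3 - <<'E'
from bench import *
import cv2
c=snapshot("wrist")["color"][:,:,::-1];cv2.imwrite("pics/w10.png",c)
E
```

```text
t 12.05 phi 1.199 r 0.0499 z 0.2812 Ft -0.52 Fr -0.31 Fz -0.95 w 0.0514
```

View pics/w10.png

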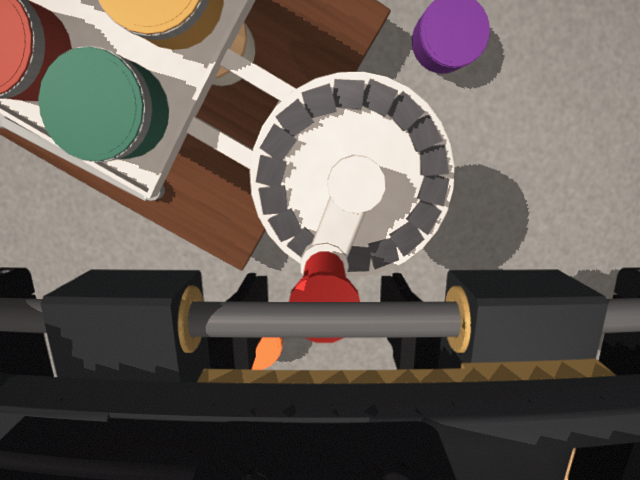

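The handle dropped back free of the fingers and the crank hasn't moved. Retracting straight up.

Call:
move_arm([
  {"fingers": -0.2, "x": 0, "y": 0, "z": -15, "wx": 0, "wy": 0, "wz": 0},
  {"fingers": -0.2, "x": 0, "y": 0, "z": -35, "wx": 0, "wy": 0, "wz": 0},
  {"fingers": -0.2, "x": 0, "y": 0, "z": -60, "wx": 0, "wy": 0, "wz": 0},
  {"fingers": -0.2, "x": 0, "y": 0, "z": -90, "wx": 0, "wy": 0, "wz": 0},
  {"fingers": -0.2, "x": 0, "y": 40, "z": -100, "wx": 0, "wy": 0, "wz": 0},
  {"fingers": -0.2, "x": 0, "y": 60, "z": -100, "wx": 0, "wy": 0, "wz": 0},
  {"fingers": -0.2, "x": 0, "y": 60, "z": -100, "wx": 0, "wy": 0, "wz": 0},
  {"fingers": -0.2, "x": 0, "y": 60, "z": -100, "wx": 0, "wy": 0, "wz": 0},
])

```text
t: 12.9
tcp_pos: [0.469, -0.1376, 0.3817]
ee_rot: [-0.0, 0.781, -0.625, 0.001]
force: [0.0, -0.0, 0.1]
gripper_width: 0.052
```

Run:
```python
from bench import *
import cv2,pickle
ims=[]
for n in ["scene","top"]:
    d=snapshot(n);pickle.dump(d,open(f"pics/{n}f.pkl","wb"));c=d["color"][:,:,::-1];cv2.imwrite(f"pics/{n}f.png",c)
```

```text
(no output)
```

View pics/scenef.png

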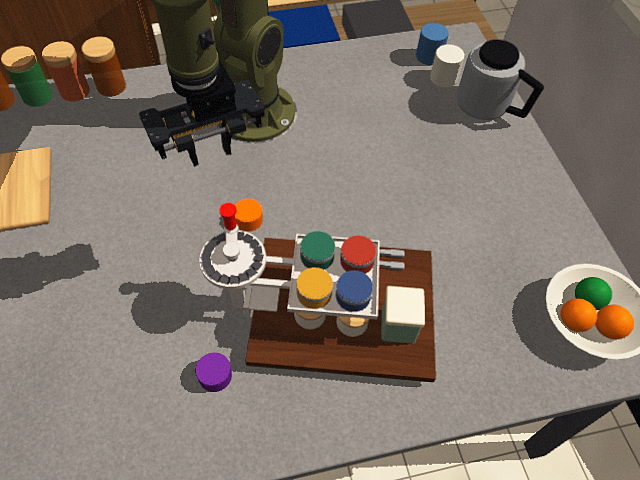

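View pics/topf.png

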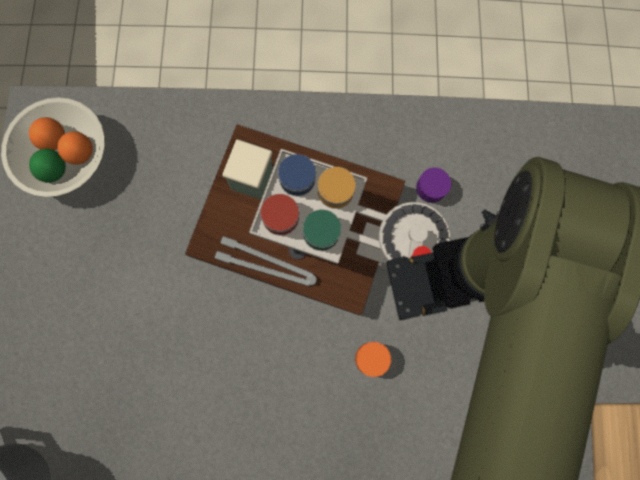

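Run:
```python
from h import *
def tins(d,box):
    x0,y0,x1,y1=box;h=cv2.cvtColor(d["color"][y0:y1,x0:x1],cv2.COLOR_RGB2HSV);o={}
    for n,(a,b) in dict(green=(70,95),ochre=(15,24),blue=(105,125)).items():
        m=((h[...,0]>=a)&(h[...,0]<=b)&(h[...,1]>120)&(h[...,2]>60)).astype(np.uint8)
        k,l,st,ce=cv2.connectedComponentsWithStats(m);i=1+st[1:,4].argmax();o[n]=ce[i]+[x0,y0]
    return o
r={}
for k in "0","9","f":
    S,T=[pickle.load(open(f"pics/{n}{k}.pkl","rb")) for n in ("scene","top")]
    a=tins(S,(280,215,385,320));b=tins(T,(240,140,375,265))
    for n in a: r[k,n]=tri(S,a[n],T,b[n])[0]; print(k,n,r[k,n].round(4))
S=pickle.load(open("pics/scenef.pkl","rb"))
c=S["color"][195:240,210:245];h=cv2.cvtColor(c,cv2.COLOR_RGB2HSV);m=((h[...,0]<4)|(h[...,0]>175))&(h[...,1]>190)&(h[...,2]>90);ys,xs=np.nonzero(m);print(xs.min()+210,xs.max()+210,ys.min()+195,ys.max()+195)
p=((xs.min()+xs.max())/2+210,ys.min()+195+6)
for z in(.281,.288):
    X=plane(S,p,z);v=X[:2]-[.577,-.1315];print(z,X,np.hypot(*v),np.arctan2(v[1],v[0])%6.283-np.radians(103))
```

```text
Traceback (most recent call last):
ValueError: attempt to get argmax of an empty sequence
```

Run:
```python
from h import *
def tins(d,box):
    x0,y0,x1,y1=box;h=cv2.cvtColor(d["color"][y0:y1,x0:x1],cv2.COLOR_RGB2HSV);o={}
    for n,(a,b) in dict(green=(70,95),ochre=(15,24),blue=(105,125)).items():
        m=((h[...,0]>=a)&(h[...,0]<=b)&(h[...,1]>90)&(h[...,2]>50)).astype(np.uint8)
        k,l,st,ce=cv2.connectedComponentsWithStats(m)
        if k>1: o[n]=ce[1+st[1:,4].argmax()]+[x0,y0]
    return o
for k in "0","9","f":
    S,T=[pickle.load(open(f"pics/{n}{k}.pkl","rb")) for n in ("scene","top")]
    a=tins(S,(280,215,385,320));b=tins(T,(240,140,375,265))
    for n in a:
        if n in b: X,e=tri(S,a[n],T,b[n]);print(k,n,X.round(4),round(e,4))
S=pickle.load(open("pics/scenef.pkl","rb"))
c=S["color"][195:240,210:245];h=cv2.cvtColor(c,cv2.COLOR_RGB2HSV);m=((h[...,0]<4)|(h[...,0]>175))&(h[...,1]>190)&(h[...,2]>90);ys,xs=np.nonzero(m);print(xs.min()+210,xs.max()+210,ys.min()+195,ys.max()+195)
p=((xs.min()+xs.max())/2+210,ys.min()+195+6)
for z in(.281,.288):
    X=plane(S,p,z);v=X[:2]-[.577,-.1315];print(z,X,np.hypot(*v),np.arctan2(v[1],v[0])%6.283-np.radians(103))
```

```text
0 green [0.5862 0.0353 0.2203] 0.0003
0 ochre [0.6646 0.0108 0.2178] 0.0001
0 blue [0.6887 0.0823 0.2205] 0.0004
9 green [0.5863 0.0353 0.1986] 0.0002
9 ochre [0.6647 0.0107 0.1958] 0.0002
9 blue [0.6886 0.0823 0.1986] 0.0005
f green [0.5863 0.0353 0.1984] 0.0001
f ochre [0.6648 0.0107 0.1957] 0.0001
f blue [0.6885 0.0823 0.1985] 0.0004
220 235 203 229
0.281 [ 0.5229484  -0.12395159  0.281     ] 0.054576130945328684 1.2051490046787774
0.288 [ 0.52816628 -0.12400611  0.288     ] 0.04940536747380479 1.1916341785819191
```

```bash
python3 -c "
from bench import *
print(job_done())"
```

```text
the job is handed in; nothing more can be done
None
```

The tray is down on its rubber-capped stop with all four tins standing, and I have handed the job in at about 13 s of the 69 s allowed. `job_done()` gives no verdict, so what follows is from my own checks.

**What I did:** I lifted the handle about 11.5 mm, so the pawl was clear. I then led the crank back at about 0.6 rad/s. At 1.20 rad the crank stopped turning and the pull at the handle fell from about 5 N to zero. I eased the remaining hand force to within about 1 N, opened the gripper and backed away.

**Last checks:**
- **Tray:** the tins came down 22 mm by camera. The crank angle gives 21.6 mm. After I let go they sank no more than 0.2 mm.
- **Tins:** the green, ochre and blue tins are within about 0.2 mm of where they stood sideways. The red one I checked only by eye.
- **Bystanders:** the pots, caddy, tongs and the orange and purple look-alikes look untouched in the final pictures. I did not measure them.
- **Robot:** it touches nothing, with the tool force reading about zero.

**What did not go as planned:**
- **Grip:** I could not grip the stem as described, because with the tool pointing down the fingers close on the wider cap first. I closed on it twice before holding the cap itself, and it did not slip noticeably.
- **Push on the stop:** just before I let go, the hand pushed the lowering way with about 2 N for a moment, roughly 5 to 6 N extra on the stop. I backed that off.
- **Pawl:** the final picture suggests it is resting on top of a tooth, not between teeth. The tray's weight was already on the stop by then.

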